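# Switch the paper punch from safe to run

## Robot

A 6-joint arm with a two-finger parallel gripper is mounted at the origin on the work surface. World frame = base frame: x ahead of the robot, y to its left, z up, the work surface at z = 0. Lengths are in mm, angles in rad, forces in N, time in s.
With the tool pointing down it reaches from about 250 to 800 mm from the base axis. Payload 3.9 kg.
Tool frame: the origin (TCP) lies at the very end of the fingers, on their centre line; the grasp point (between the pads) lies 19 mm behind it (bot.grip_point_offset is the distance from the TCP to the grasp point, in mm); z points along the fingers, x is the direction in which the jaws open and shut, and the axes are right-handed (so a half turn about z gives the same grasp; the last joint's range is limited). The gripper opens to 85 mm and grips with 20 to 120 N. Pads are 22 mm wide; open, the fingers measure 114 mm over their backs; the gripper's body (76 mm by 85 mm) begins 54 mm behind the grasp point. The pads swing forward as they close: fully open they stand 13 mm farther back than shut.
Start: joints at [1.273, 0.26, -0.138, 1.173, 0, 1.571], TCP at [154.04, 501.883, 194.904] pointing down, gripper open.
Joint ranges: [-2.78, 2.78], [-0.83, 1.72], [-1.28, 1.37], [-1.9, 2.12], [-1.57, 1.48], [-3.14, 3.14]. Speed limits (rad/s): [2.57, 2.57, 3.14, 3.14, 3.14, 3.14].

## Interface

Orientations are given as a rotation vector (axis times angle).
In Python, from station import monitor, eyes, ticket, bot gives the robot as it stands.
- The arm moves only by the tool jog_arm, never from a script. Its argument "moves" is a list of rows, each a list of 3 entries, a list of its own where there are three numbers: the closure, from 0 (fully open) to 1 (shut), then the shift along the world's x, y, z in m, then the turn about the world's z in rad. In form: [[claw, [x, y, z], yaw], ...]. A call has 1 to 20 rows; each row is the pose to reach, as a shift and turn from the pose commanded when the call began; what a row does not reach only later rows make up. A row lasts 1/10 s, in which the tool goes at most 50 mm and 8.59 degrees, less where a joint would pass 70% of its speed; a pose out of reach is approached as far as the arm can. A call with a gripper value outside its range is refused whole. The fingers move at their own pace and stop on an object; the grip force is fixed at half the most. Time passes only in rows, so rows that repeat a pose let the fingers close. It gives the time, the measured TCP pose, the force and the opening at its end, in the units of the state.
- monitor.state(): the state, without advancing time (a new reading comes with each control period).
- eyes.capture(name): name is "side" or "top" or "wrist"; returns a dict with "pixels" (400x640x3 uint8, red, green, blue), "fov_y" (degrees; the focal length in pixels is half the picture's height over the tangent of half this angle, whatever the lens; pixels are square), "cx", "cy" (the principal point, pixels), "D" ([k1, k2, p1, p2, k3] as OpenCV has them; the pictures are not rectified), "rvec" (rotation vector, rad) and "tvec" (3), from world to camera coordinates, as OpenCV has them; the wrist camera has in their place "hand_eye" (4x4, takes a point from camera to tool coordinates, whose origin is the TCP and whose axes are the tool frame's). Camera axes: x right, y down, z forward; pixel columns grow to the right and rows downward; lengths in mm; the calibration is good to about 2 mm. A picture is of the moment at which its call begins: read the wrist's pose just before it. There is no depth.
- ticket.sign_off(): hands the job in, once; it reports no verdict.
The state is a dict: "time": time; "joints": joint angles; "dq": joint speeds; "joint_torque": joint torques, N m; "eef_pos": TCP position; "tcp_rot": TCP orientation; "contact_force": force on the tool from outside, world axes, zero at the start; "wrist_torque": the same for the moment, N m; "finger_gap": finger opening in mm.
Only numpy, scipy, OpenCV 4.12 (cv2) and the standard library are available. Lean on these libraries where they do the work, as an engineer would, in place of code of your own. Each camera call takes 0.05 s, during which the arm holds its last target. There are 200 camera calls.

## Task

The paper punch on the desk stands locked at its safe setting. Gently pinch the two release tabs of its selector knob, turn the knob clockwise (seen from above) to the run setting until it has latched in the run notch of its collar with both tabs sprung fully out again, then push the round start key all the way down and let it come back. Do not press the key before the knob is latched, do not force the knob against its latch or squeeze or press the punch hard, and leave the other things on the desk where they are.

Things in the scene. Friction and masses are not known exactly. Their poses are not given: they have to be found in the camera images.
- punch: electric paper punch, a fixed white box 200 (x) by 320 (y) by 85 high; origin at the centre of its underside, x away from the robot, z up. On its top: the selector knob at x = 0, y = +85 and the start key at x = -45, y = -100. It stands at most 40 N from the fingers (both fingers added up; knob, tabs and key included)
- selector_grip (a point): on the knob's vertical axis, 27 mm above the housing, half-way up the tabs; turns with the knob: x to its nose, y from tab to tab. Knob: grey bar 38 long (x), 22 wide, 40 tall; 56 over both tabs (y), 40 with both in. Pinch along y, centrally, with 10 to 16 N a finger, fingertips 13 to 20 above the housing (clear of the collar)
- selector (a joint): knob angle in rad, grows clockwise from above, 0 to 1.85. Safe: 0 to 0.2 at the start, a wide notch ending between 0.22 and 0.62. Run: a narrow notch, play 0.04 either way, its middle anywhere from 1.10 to 1.50 (the collar is not set exactly; the moulded line on the housing marks only the nominal 1.30). No stop there: with the tabs held in, the knob passes it
- tab_a (a joint): release tab on the +y long side of the knob: upright ribbed black plate 26 wide, 8 thick, 12 to 42 above the housing. Value in m: 0 = fully out (outer face 28 mm from the axis), grows as pushed in, stop at 0.008. Spring: 3 N at 0, plus 0.7 N per mm. Its tooth clears the collar beyond 0.006
- tab_b (a joint): the same on the -y side. Collar: fixed white ring round the knob, inner diameter 64, outer 84, 10 high, with notches. Between notches its wall keeps a let-go tab at 0.005 to 0.006. With the pinch eased to about 5 N a finger the teeth ride along the wall as the knob turns and drop into the run notch (tabs near 0.003, 0 when let go): then it turns no further
- start_key_top (a point): centre of the top face of the round grey start key, 32 in diameter, standing about 20 above the housing in a black ring; it is pushed straight down
- start_key (a joint): travel of the start key in m: 0 = up, 0.008 = fully down (6 N), springs back when let go; counts as pressed beyond 0.006
- eraser: white eraser 22 by 45 by 12 lying on the punch near its far right corner; origin under its centre
- tape_roll: small roll of clear tape, 52 in diameter, 18 high, lying on the punch towards its far edge; origin under its centre
- stapler: black desk stapler 34 by 125 by 40 on the desk in front of the punch; origin under its centre
- mouse: black computer mouse 115 by 62 by 35 to the right; origin under its centre
- mug: white mug 80 in diameter, 95 high, to the far right; origin under its centre
- glue: white glue bottle 36 in diameter, 100 high, to the far left; origin under its centre
- notepad: pad of paper 130 by 90 by 18 to the left; origin under its centre

How it is judged (in metres and radians):
On the way, in this order (a step that is already met when the one before it is completed fails the run):
1. both tabs are pinched in and the knob is turned out of the safe notch (value of joint selector above 0.6 rad and value of joint each of tab_a, tab_b above 0.0045 m), for 0.1 s.
2. the knob is latched in the run notch with both tabs fully out (value of joint selector above 0.95 rad and value of joint each of tab_a, tab_b below 0.002 m), for 0.2 s.
3. the start key is pushed down (value of joint start_key above 0.006 m), for 0.05 s.
At the end, for the whole second after the job is handed in: the knob rests latched in the run notch (joint above 0.95 rad, both tabs less than 2 mm in, not turning) and the start key, having been pushed more than 6 mm, is back up (less than 1.5 mm down) (all of step 2 and velocity of joint selector between -0.05 and 0.05 rad/s and value of joint start_key below 0.0015 m); the robot touches nothing.
It fails at once if the start key is pressed while the knob is not latched at run (value of joint start_key above 0.004 m and not (value of joint selector above 0.95 rad and value of joint each of tab_a, tab_b below 0.003 m)).
It fails at once if the punch (knob, tabs and key included) is squeezed, pressed or forced with more than 40 N (contact force between the fingers and punch above 40 N).
It fails at once if another thing on the desk is shifted by more than 25 mm (distance of any of eraser, tape_roll, stapler, mouse, mug, glue, notepad from where it was at the start of the episode above 0.025 m).
It also fails if it takes over 51 s, if anything falls off the work surface, if the arm or the gripper's body presses on something with over 40 N, if the wrist force passes 120 N, or if a joint passes its speed limit or range.

## Working session

There is one attempt and no reset: what is moved stays moved. The work goes in short steps, Python scripts to look and compute and a tool call to move; the robot and the scene stay as the last step left them, time stands still between calls to the robot, and variables do not carry over. Pictures are saved under pics/ and viewed, about 8 in all and at most 12, crops included, and the job is handed in when it is done.

Besides the shell and the picture viewer there is one more tool, called after "Emit:" as name(argument=value, ...), one argument or row to a line, values as JSON. jog_arm: Moves the arm, as the interface text tells. Its arguments: {"type":"object","properties":{"moves":{"type":"array"}},"required":["moves"]}

```bash
ls; mkdir -p pics
cat > h.py <<'E'
import numpy as np, cv2
from scipy.spatial.transform import Rotation as R
def K(c):
    f=200/np.tan(np.radians(c["fov_y"])/2); return np.array([[f,0,c["cx"]],[0,f,c["cy"]],[0,0,1.]])
def ext(c,st):
    if "rvec" in c:
        Rm=R.from_rotvec(np.ravel(c["rvec"])).as_matrix(); return Rm,np.ravel(c["tvec"])
    T=np.eye(4);T[:3,:3]=R.from_rotvec(st["tcp_rot"]).as_matrix();T[:3,3]=st["eef_pos"]
    M=np.linalg.inv(T@np.array(c["hand_eye"]));return M[:3,:3],M[:3,3]
def ray(c,st,px,z):
    Rm,t=ext(c,st);n=cv2.undistortPoints(np.array(px,float).reshape(-1,1,2),K(c),np.array(c["D"],float)).reshape(-1,2)
    d=np.c_[n,np.ones(len(n))]@Rm;o=-Rm.T@t
    return o+d*((z-o[2])/d[:,2])[:,None]
def proj(c,st,P):
    Rm,t=ext(c,st);return cv2.projectPoints(np.array(P,float).reshape(-1,1,3),cv2.Rodrigues(Rm)[0],t,K(c),np.array(c["D"],float))[0].reshape(-1,2)
def shot(name,tag):
    import pickle
    from station import monitor,eyes
    st=monitor.state();c=eyes.capture(name)
    pickle.dump((c,st),open(f"pics/{tag}.pkl","wb"));cv2.imwrite(f"pics/{tag}.png",c["pixels"][:,:,::-1]);return c,st
def load(tag):
    import pickle;return pickle.load(open(f"pics/{tag}.pkl","rb"))
E
python3 - <<'E'
from h import *
c,s=shot("top","top0");print(s);print({k:v for k,v in c.items() if k!="pixels"})
c,s=shot("side","side0")
c,s=shot("wrist","wr0")
print(c["hand_eye"])
E
```

```text
pics
{'time': 0.0, 'joints': array([ 1.27303385e+00,  2.60662618e-01, -1.39405991e-01,  1.17267194e+00,
        7.01302327e-06,  1.57082846e+00]), 'dq': array([-0.00061583,  0.00100892,  0.000449  ,  0.00097955,  0.00049592,
       -0.00025835]), 'joint_torque': array([-6.02569453e-04, -4.05685794e+01,  2.53917700e+01,  1.87286746e-02,
        1.38329096e-04,  1.29227328e-06]), 'eef_pos': array([153.80049636, 501.17293629, 194.06220702]), 'tcp_rot': array([ 2.52548200e+00,  1.86663186e+00, -2.46154054e-03]), 'contact_force': array([ 0.02488984,  0.35203001, -0.15886181]), 'wrist_torque': array([-0.05202813,  0.0267673 ,  0.01982782]), 'finger_gap': 85.27925677162068}
{'fov_y': 55.575200815825134, 'cx': 322.6952274513309, 'cy': 200.6740435199288, 'D': array([-0.04437181,  0.        ,  0.        ,  0.        ,  0.        ]), 'rvec': array([ 2.09060462, -2.12896705,  0.18356158]), 'tvec': array([  16.38917965,  532.43955319, 1106.25715052])}
[[ 9.99999188e-01  1.25156125e-03  2.39398014e-04 -6.51266614e-01]
 [-1.26582995e-03  9.54137017e-01  2.99367584e-01 -7.56989109e+01]
 [ 1.46258362e-04 -2.99367644e-01  9.54137827e-01 -1.80593889e+02]
 [ 0.00000000e+00  0.00000000e+00  0.00000000e+00  1.00000000e+00]]
```

View pics/top0.png

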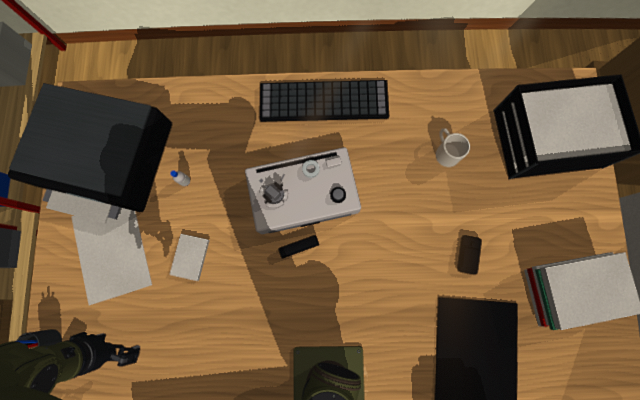

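View pics/side0.png

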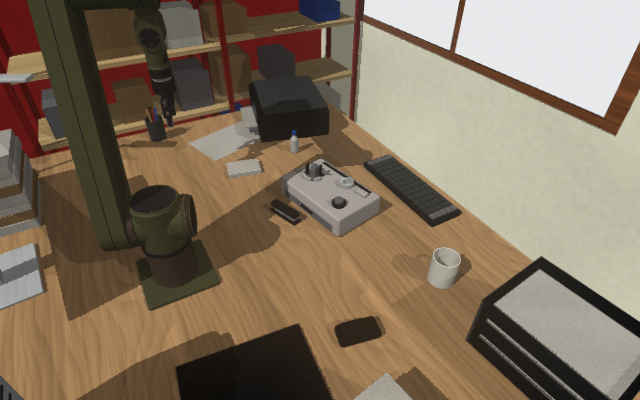

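The top view shows the punch around (303,190), the knob at about (273,190) on its left half, the key at (338,194), the tape at (311,168) and the eraser at (333,163). The stapler is in front at (299,246).

Run:
```python
from h import *
c,s=load("top0")
print(ray(c,s,[[338,194],[273,192]],105).round(), ray(c,s,[[247,170],[344,151],[360,211],[265,229]],85).round())
im=c["pixels"][135:245,235:375,::-1];cv2.imwrite("pics/crop0.png",cv2.resize(im,None,fx=5.5,fy=5.4,interpolation=cv2.INTER_CUBIC))
```

```text
[[541. -39. 105.]
 [551. 151. 105.]] [[ 626.  234.   85.]
 [ 679.  -61.   85.]
 [ 493. -103.   85.]
 [ 445.  177.   85.]]
```

View pics/crop0.png

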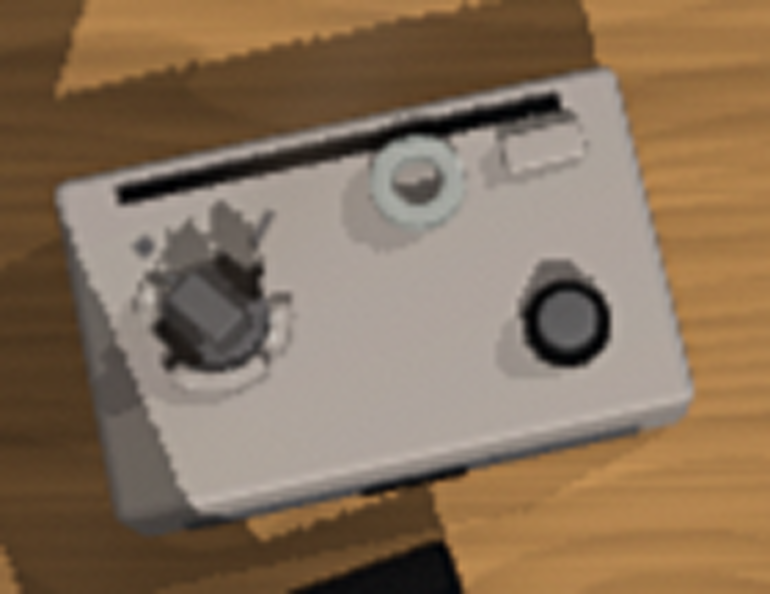

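The crop shows the tabs of the knob running lower left (180,355) to upper right (245,268). The nose points to the upper left, at a world yaw of about 0.9, and the run line is near (265,225). I'll go above it and look from near.

Emit:
jog_arm(
  moves=[
    [0,[0.03,-0.02,0.05],0.1],
    [0,[0.07,-0.06,0.08],0.2],
    [0,[0.11,-0.1,0.08],0.3],
    [0,[0.15,-0.14,0.08],0.4],
    [0,[0.19,-0.18,0.08],0.5],
    [0,[0.23,-0.22,0.08],0.6],
    [0,[0.27,-0.26,0.08],0.6],
    [0,[0.31,-0.3,0.08],0.6],
    [0,[0.35,-0.33,0.08],0.6],
    [0,[0.38,-0.35,0.08],0.6],
    [0,[0.38,-0.35,0.08],0.6],
    [0,[0.38,-0.35,0.08],0.6],
    [0,[0.38,-0.35,0.08],0.6],
    [0,[0.38,-0.35,0.08],0.6],
  ],
)

```text
time: 1.55
eef_pos: [533.0, 152.3, 274.7]
tcp_rot: [-1.86, -2.53, 0.001]
contact_force: [-0.4, 0.6, -0.0]
finger_gap: 85.5
```

Run:
```python
from h import *
c,s=shot("wrist","wr1");print(s)
x=R.from_rotvec(s["tcp_rot"]).as_matrix();print(x.round(3))
```

```text
{'time': 1.55, 'joints': array([ 2.78112816e-01,  2.94181324e-01,  1.16229046e-01,  1.39411424e+00,
        4.35277582e-04, -2.47484797e-02]), 'dq': array([ 0.01813776, -0.0137378 , -0.00427351, -0.00247652, -0.0040678 ,
       -0.0017461 ]), 'joint_torque': array([-7.87114855e-01, -4.25918555e+01,  2.62458175e+01, -5.56533015e-02,
       -3.67197697e-02,  1.91226158e-03]), 'eef_pos': array([533.02762928, 152.34740474, 274.66809734]), 'tcp_rot': array([-1.86024555e+00, -2.53022588e+00,  1.15884264e-03]), 'contact_force': array([-0.38384007,  0.6191884 , -0.01700333]), 'wrist_torque': array([0.02282425, 0.0501648 , 0.00103582]), 'finger_gap': 85.51000941643831}
[[-0.298  0.954 -0.001]
 [ 0.954  0.298  0.   ]
 [ 0.    -0.001 -1.   ]]
```

View pics/wr1.png

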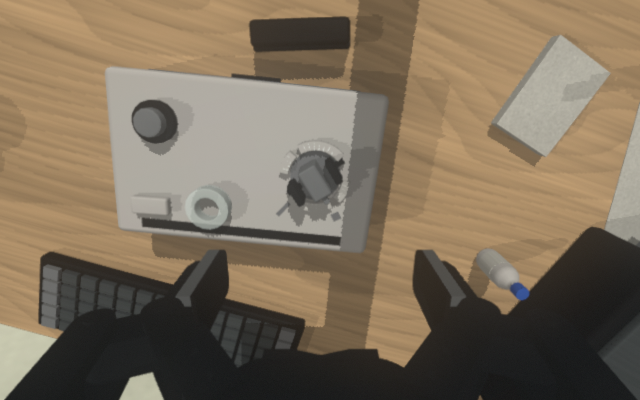

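The wrist view shows the key at about (148,121), the knob at (314,177), the collar around it and the marks below left of the knob. I'll zoom in and cast rays.

Run:
```python
from h import *
c,s=load("wr1")
im=c["pixels"][120:235,255:370,::-1];cv2.imwrite("pics/crop1.png",cv2.resize(im,None,fx=5.2,fy=5.2,interpolation=cv2.INTER_CUBIC))
print(ray(c,s,[[148,121]],105), ray(c,s,[[314,174]],125))
print(ray(c,s,[[107,68],[119,227],[341,247],[357,92]],85).round())
c2,s2=load("top0");print(ray(c2,s2,[[338,193.5]],105))
```

```text
[[543.98478452 -40.47888065 105.        ]] [[541.91249154 147.25481638 125.        ]]
[[ 505. -103.   85.]
 [ 692.  -67.   85.]
 [ 634.  211.   85.]
 [ 448.  167.   85.]]
[[542.63416585 -39.32569062 105.        ]]
```

View pics/crop1.png

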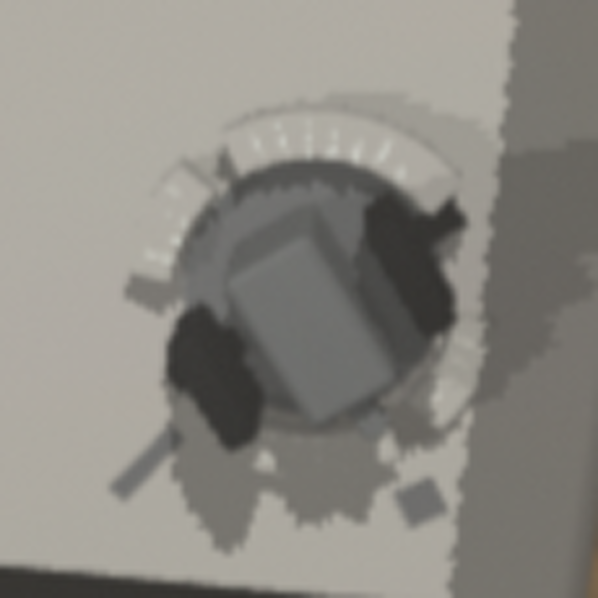

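Run:
```python
from h import *
c,s=load("wr1")
cr=lambda p:np.array(p)/5.2+[255,120]-0.4
P=ray(c,s,cr([[228,280],[308,235],[398,378],[322,422]]),125);print(P.round(1),P.mean(0))
a=(P[2]+P[3]-P[0]-P[1]);b=(P[3]+P[0]-P[1]-P[2]);print("bar yaw",np.arctan2(a[1],a[0]),np.linalg.norm(a)/2,np.linalg.norm(b)/2,"perp",np.arctan2(b[1],b[0])+np.pi/2)
C=ray(c,s,[[107,68],[119,227],[364,251],[387,95]],85);print(C.round(),C.mean(0))
e=C[3]-C[0]+C[2]-C[1];print("punch yaw",np.arctan2(-e[0],e[1]),np.linalg.norm(e)/2)
e=C[1]-C[0]+C[2]-C[3];print("punch yaw",np.arctan2(e[1],e[0]),np.linalg.norm(e)/2)
k=ray(c,s,[[148,121]],105)[0]-P.mean(0);print(np.linalg.norm(k[:2]),"yaw from key",np.arctan2(k[1],k[0])-np.arctan2(-185,-45))
M=ray(c,s,cr([[120,490],[175,435],[420,502]]),85)-P.mean(0);print("marks",np.arctan2(M[:,1],M[:,0]))
# tab tops
T=ray(c,s,cr([[372,192],[440,330],[170,360],[235,450]]),127);print(T.round(1))
```

```text
[[546.3 131.3 125. ]
 [532.4 144.1 125. ]
 [555.9 171.  125. ]
 [569.8 158.7 125. ]] [551.0927025  151.27888429 125.        ]
bar yaw 0.8568262225455145 35.88078854153359 18.741678448136437 perp 0.837602142608301
[[ 505. -103.   85.]
 [ 692.  -67.   85.]
 [ 630.  241.   85.]
 [ 441.  200.   85.]] [566.96383052  68.05614953  85.        ]
punch yaw 0.20311455142891496 311.759281569338
punch yaw 0.20135535360290463 191.94079376082192
191.88945493409665 yaw from key 0.2015591134157495
marks [-0.44356654 -0.43389902  0.72820283]
[[519.8 153.7 127. ]
 [542.9 175.7 127. ]
 [565.6 124.6 127. ]
 [580.6 143.  127. ]]
```

Emit:
jog_arm(
  moves=[
    [0,[0.005,0,-0.01],0.14],
    [0,[0.01,0,-0.03],0.28],
    [0,[0.015,-0.001,-0.06],0.42],
    [0,[0.018,-0.001,-0.09],0.546],
    [0,[0.018,-0.001,-0.12],0.546],
    [0.25,[0.018,-0.001,-0.135],0.546],
    [0.25,[0.018,-0.001,-0.135],0.546],
    [0.25,[0.018,-0.001,-0.135],0.546],
    [0.25,[0.018,-0.001,-0.135],0.546],
    [0.25,[0.018,-0.001,-0.135],0.546],
    [0.25,[0.018,-0.001,-0.135],0.546],
  ],
)

```text
time: 2.7
eef_pos: [552.7, 151.2, 141.0]
tcp_rot: [1.11, 2.937, 0.002]
contact_force: [-0.2, 0.3, -0.3]
finger_gap: 64.6
```

Run:
```python
from h import *
c,s=shot("wrist","wr2");print(s["eef_pos"],s["tcp_rot"],s["finger_gap"],s["contact_force"])
x=R.from_rotvec(s["tcp_rot"]).as_matrix();print(np.arctan2(x[1,0],x[0,0]), x[:,2])
print("grip proj",proj(c,s,[[551,151.2,125],[551,151.2,112],s["eef_pos"]]))
```

```text
[552.73638439 151.17614841 141.01468174] [1.10973826e+00 2.93729771e+00 1.97226932e-03] 64.634088580296 [-0.24268912  0.25149828 -0.33524994]
2.4191290818889564 [ 1.98737120e-03  5.92065466e-04 -9.99997850e-01]
grip proj [[323.83201844 212.45004963]
 [323.63927112 205.69538962]
 [321.93686142 223.65681592]]
```

View pics/wr2.png

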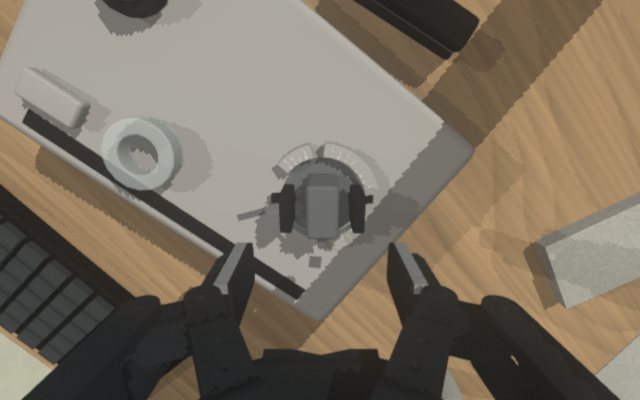

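Run:
```python
from h import *
c,s=load("wr2");g=cv2.cvtColor(c["pixels"],cv2.COLOR_RGB2GRAY).astype(int)
for r in(205,225): print(r,list(enumerate(g[r,268:378],268)).__repr__().replace("np.int64",""))if 0 else print(r,g[r,268:378])
for r in(246,256,266): print(r,g[r,228:262],g[r,378:416])
print(K(c)[0,2],K(c)[0,0])
```

```text
205 [126 112 111 111 113 114 114 114 114 114 104  67  53  54  53  53  52  53
  53  52  52  52  51  50  50  50  58  76  79  79  79  79  78  79  77  71
  70  75  85  93  99 104 108 108 108 107 107 108 108 108 107 108 108 107
 108 107 108 107 107 107 107 107 107 108 107 108 108 106 103  99  88  74
  70  70  69  70  69  70  69  70  64  54  46  45  45  46  48  49  50  49
  48  50  49  50  49  48  55  95 141 147 149 149 148 148 148 149 149 147
 143 126]
225 [114 114 114 114 114 113 114 114 114 114 110  93  57  51  50  51  51  51
  49  50  51  50  50  49  57  78  88  90  93  94  93  87  78  75  73  75
  76  78  84  92  97 104 107 106 108 107 106 107 107 107 107 108 107 106
 107 107 107 107 107 107 107 107 107 107 107 107 106 103 102  95  79  69
  69  70  74  90 114 131 131 115 104  93  80  57  44  46  47  46  47  46
  46  48  48  47  47  50  69  94  96  97  96  97  96  96  96  97  96  97
  97  97]
246 [ 50  50  50  50  50  57  85 113 116 116 117 116 117 117 116 116 111  85
  57  50  51  51  51  53  81 147 163 164 158 137 115 113 113 116] [112 112 111 112 112 112 111 108 105  97  76  49  45  45  46  49  52  75
 101 111 114 115 116 115 116 115 116 116 117 121 124 125 125 127 128 128
 126 127]
256 [ 72 102 114 116 115 116 116 115 116 116 116 114  97  59  50  49  49  49
  50  48  48  48  47  49  50  72 128 146 161 164 164 164 164 164] [103 100  99 102 114 123 124 120 115  95  53  45  45  44  44  45  45  44
  45  48  48  52  77 105 115 115 115 116 116 116 116 115 115 112  95  65
  52  50]
266 [114 114 116 115 115 115 114 102  66  48  48  47  47  45  46  46  46  45
  47  47  45  47  47  47  46  46  46  47  47  48  46  48  48  48] [122 122 122 122 122 122 122 122 106  64  46  45  45  44  45  45  44  46
  44  45  46  44  45  46  46  47  53  78 104 115 116 115 115 115 116 116
 115 116]
320.2787288472162 319.6982225727712
```

Run:
```python
from h import *
c,s=shot("side","side2");e=s["eef_pos"];a=2.419;d=np.array([np.cos(a),np.sin(a),0])
p=proj(c,s,[e,e+32.3*d,e-32.3*d,e+[0,0,19],[551,151.2,125]]);print(p)
im=c["pixels"][:,:,::-1].copy();x,y=p[0].astype(int)
cr=lambda q:tuple(((q-[x-60,y-70])*6).astype(int))
z=cv2.resize(im[y-70:y+30,x-60:x+60],None,fx=6,fy=6,interpolation=cv2.INTER_CUBIC)
for q,col in zip(p,[(0,0,255),(0,255,0),(0,255,0),(255,0,0),(0,255,255)]): cv2.circle(z,cr(q),3,col,-1)
cv2.imwrite("pics/crop2.png",z)
```

```text
[[313.40413558 161.90289767]
 [304.67466814 160.79928159]
 [322.19632017 163.01536757]
 [313.3762087  157.43255173]
 [313.0216487  165.64987914]]
```

View pics/crop2.png

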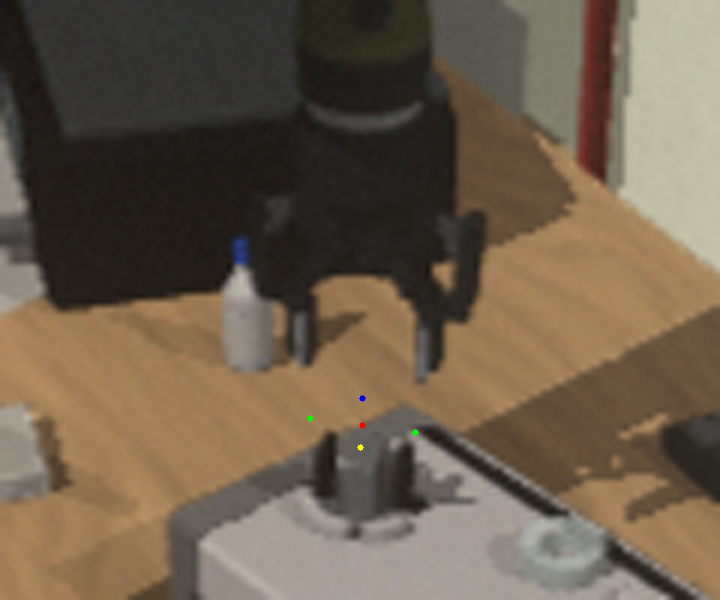

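The side view puts the fingertips at (305,363) and (422,380). That is about 37 mm above the TCP predicted from the reported pose (green dots), and the wrist view agrees. I'll descend to a height that is safe either way and check again.

Emit:
jog_arm(
  moves=[
    [0.25,[-0.0015,0.0002,-0.01],0],
    [0.25,[-0.0015,0.0002,-0.02],0],
    [0.25,[-0.0015,0.0002,-0.03],0],
    [0.25,[-0.0015,0.0002,-0.036],0],
    [0.25,[-0.0015,0.0002,-0.036],0],
    [0.25,[-0.0015,0.0002,-0.036],0],
  ],
)

```text
time: 3.4
eef_pos: [550.4, 151.1, 103.6]
tcp_rot: [-1.11, -2.938, 0.001]
contact_force: [0.8, -0.1, 0.5]
finger_gap: 63.7
```

Run:
```python
from h import *
c,s=shot("side","side3");e=s["eef_pos"];a=2.419;d=np.array([np.cos(a),np.sin(a),0]);print(e,s["contact_force"],s["finger_gap"])
p=proj(c,s,[e,e+32.3*d,e-32.3*d,e+[0,0,19],[551,151.2,125],[551,151.2,85]]);print(p)
im=c["pixels"][:,:,::-1].copy();x,y=p[0].astype(int)
cr=lambda q:tuple(((q-[x-40,y-50])*9).astype(int))
z=cv2.resize(im[y-50:y+16,x-40:x+40],None,fx=9,fy=9,interpolation=cv2.INTER_CUBIC)
for q,col in zip(p,[(0,0,255),(0,255,0),(0,255,0),(255,0,0),(0,255,255),(0,255,255)]): cv2.circle(z,cr(q),3,col,-1)
w,s=shot("wrist","wr3")
cv2.imwrite("pics/crop3.png",np.vstack([z[:,:640],cv2.resize(w["pixels"][150:350,:,::-1],(640,200))])[:800])
cv2.imwrite("pics/crop3.png",np.hstack([cv2.resize(z,(480,396)),w["pixels"][:396,160:480,::-1]]))
```

```text
[550.41592017 151.05052809 103.61314657] [ 0.76748459 -0.11405442  0.51060532] 63.74873634042547
[[312.93419636 170.59418759]
 [304.33863931 169.47671559]
 [321.59054624 171.72024418]
 [312.90275514 166.26260215]
 [313.0216487  165.64987914]
 [313.0853521  174.70589259]]
```

View pics/crop3.png

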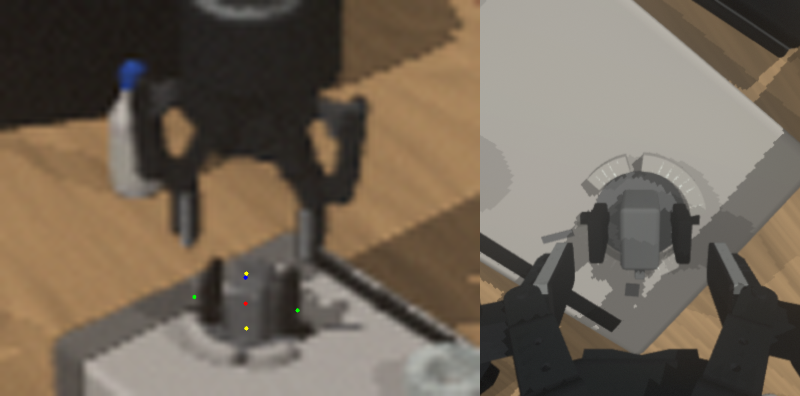

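The side crop shows the left fingertip at (188,245), about 38 mm above its predicted spot. The tips therefore really are higher than reported, so I'll descend 30 mm more.

Emit:
jog_arm(
  moves=[
    [0.27,[0,0,-0.01],0],
    [0.27,[0,0,-0.02],0],
    [0.27,[0,0,-0.028],0],
    [0.27,[0,0,-0.03],0],
    [0.27,[0,0,-0.03],0],
    [0.27,[0,0,-0.03],0],
  ],
)

```text
time: 4.1
eef_pos: [550.7, 151.1, 73.9]
tcp_rot: [1.11, 2.939, 0.0]
contact_force: [0.1, -0.1, -0.2]
finger_gap: 62.3
```

Run:
```python
from h import *
c,s=shot("side","side4");e=s["eef_pos"];print(e,s["contact_force"],s["finger_gap"])
P=np.array([551,151.2,0]);p=proj(c,s,[P+[0,0,z] for z in(85,101,125)]);print(p)
im=c["pixels"][:,:,::-1].copy();x,y=p[1].astype(int)
cr=lambda q:tuple(((q-[x-25,y-25])*9.6).astype(int))
z=cv2.resize(im[y-25:y+15,x-25:x+25],None,fx=9.6,fy=9.6,interpolation=cv2.INTER_CUBIC)
for q in p: cv2.circle(z,cr(q),2,(0,255,255),-1)
w,s=shot("wrist","wr4")
cv2.imwrite("pics/crop4.png",np.hstack([z,w["pixels"][16:400,160:480,::-1]]))
```

```text
[550.65712804 151.11306246  73.93786796] [ 0.09607772 -0.06543475 -0.15500037] 62.27455669075173
[[313.0853521  174.70589259]
 [313.06009938 171.12030233]
 [313.0216487  165.64987914]]
```

View pics/crop4.png

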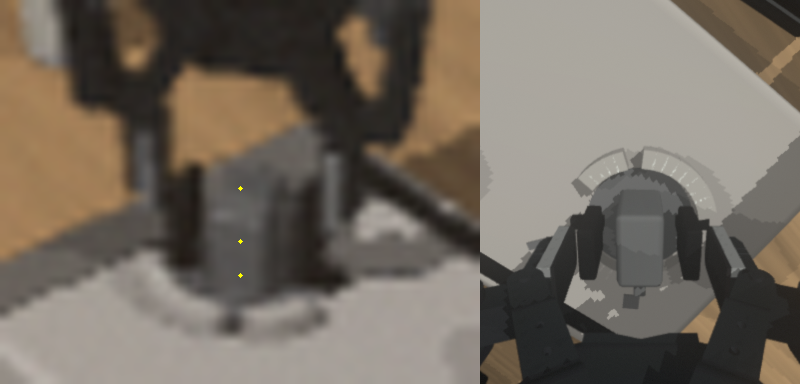

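The tips sit at about z 113 and the knob is centred between the fingers (gap of about 5 px either side). I'll go down 9 mm and close in small steps.

Emit:
jog_arm(
  moves=[
    [0.27,[0,0,-0.005],0],
    [0.27,[0,0,-0.009],0],
    [0.3,[0,0,-0.009],0],
    [0.33,[0,0,-0.009],0],
    [0.36,[0,0,-0.009],0],
    [0.38,[0,0,-0.009],0],
    [0.4,[0,0,-0.009],0],
    [0.4,[0,0,-0.009],0],
    [0.4,[0,0,-0.009],0],
    [0.4,[0,0,-0.009],0],
  ],
)

```text
time: 5.2
eef_pos: [550.7, 151.0, 65.4]
tcp_rot: [1.11, 2.938, 0.0]
contact_force: [-0.8, -2.2, 5.5]
finger_gap: 51.4
```

```bash
cat > r.py <<'E'
from h import *
from station import monitor
s=monitor.state();x=R.from_rotvec(s["tcp_rot"]).as_matrix()
print("t",s["time"],s["eef_pos"].round(1),"yaw",np.arctan2(x[1,0],x[0,0]).round(3),"gap",round(s["finger_gap"],2),"F tool",(x.T@s["contact_force"]).round(2),"M",s["wrist_torque"].round(2))
E
python3 r.py
```

```text
t 5.2 [550.7 151.   65.4] yaw 2.419 gap 51.44 F tool [-0.89 -2.17 -5.53] M [-0.43  0.23 -0.03]
```

Emit:
jog_arm(
  moves=[
    [0.42,[0,0,0.0005],0],
    [0.44,[0,0,0.001],0],
    [0.46,[0,0,0.0015],0],
    [0.48,[0,0,0.002],0],
    [0.48,[0,0,0.002],0],
    [0.48,[0,0,0.002],0],
  ],
)

```text
time: 5.8
eef_pos: [550.4, 151.2, 66.5]
tcp_rot: [-1.11, -2.938, 0.0]
contact_force: [1.5, -0.1, -1.4]
finger_gap: 45.0
```

```bash
python3 r.py
```

```text
t 5.8 [550.4 151.2  66.5] yaw 2.419 gap 44.95 F tool [-1.18  0.89  1.43] M [-0.07 -0.23 -0.07]
```

Emit:
jog_arm(
  moves=[
    [0.49,[0.0003,-0.0003,0],0],
    [0.5,[0.0005,-0.0004,0.0005],0],
    [0.51,[0.0005,-0.0004,0.0005],0],
    [0.52,[0.0005,-0.0004,0.001],0],
    [0.52,[0.0005,-0.0004,0.001],0],
    [0.52,[0.0005,-0.0004,0.001],0],
  ],
)

```text
time: 6.4
eef_pos: [550.6, 150.9, 67.2]
tcp_rot: [-1.11, -2.938, 0.0]
contact_force: [3.4, 1.3, -9.7]
finger_gap: 40.8
```

```bash
python3 r.py
```

```text
t 6.4 [550.6 150.9  67.2] yaw 2.419 gap 40.84 F tool [-1.74  3.23  9.72] M [ 0.38 -0.5  -0.02]
```

Emit:
jog_arm(
  moves=[
    [0.52,[0,0,-0.0006],0],
    [0.52,[0,0,-0.0006],0],
    [0.52,[0,0,-0.0006],-0.04],
    [0.52,[0,0,-0.0006],-0.08],
    [0.52,[0,0,-0.0006],-0.12],
    [0.52,[0,0,-0.0006],-0.16],
    [0.52,[0,0,-0.0006],-0.2],
    [0.52,[0,0,-0.0006],-0.2],
  ],
)

```text
time: 7.2
eef_pos: [550.9, 150.7, 67.1]
tcp_rot: [-1.398, -2.813, 0.0]
contact_force: [2.0, 1.5, -8.5]
finger_gap: 41.0
```

```bash
python3 r.py
```

```text
t 7.2 [550.9 150.7  67.1] yaw 2.219 gap 40.99 F tool [0.01 2.47 8.47] M [ 0.35 -0.46 -0.05]
```

Emit:
jog_arm(
  moves=[
    [0.52,[0,0,-0.0008],-0.05],
    [0.52,[0,0,-0.0008],-0.1],
    [0.52,[0,0,-0.0008],-0.15],
    [0.52,[0,0,-0.0008],-0.2],
    [0.52,[0,0,-0.0008],-0.25],
    [0.52,[0,0,-0.0008],-0.3],
    [0.52,[0,0,-0.0008],-0.3],
  ],
)

```text
time: 7.9
eef_pos: [550.9, 150.6, 67.0]
tcp_rot: [1.802, 2.573, 0.0]
contact_force: [1.1, 0.6, -3.5]
finger_gap: 41.3
```

```bash
python3 r.py
```

```text
t 7.9 [550.9 150.6  67. ] yaw 1.92 gap 41.33 F tool [0.23 1.25 3.47] M [ 0.14 -0.02 -0.02]
```

Emit:
jog_arm(
  moves=[
    [0.52,[0,0,0],-0.05],
    [0.52,[0,0,0],-0.1],
    [0.52,[0,0,0],-0.15],
    [0.52,[0,0,0],-0.2],
    [0.52,[0,0,0],-0.25],
    [0.52,[0,0,0],-0.25],
    [0.52,[0,0,0],-0.25],
    [0.5,[0,0,0],-0.25],
    [0.48,[0,0,0],-0.25],
    [0.46,[0,0,0],-0.25],
    [0.46,[0,0,0],-0.25],
    [0.46,[0,0,0],-0.25],
  ],
)

```text
time: 9.1
eef_pos: [551.7, 150.5, 66.9]
tcp_rot: [2.109, 2.327, 0.001]
contact_force: [0.3, 0.1, -0.5]
finger_gap: 45.9
```

```bash
python3 r.py
```

```text
t 9.1 [551.7 150.5  66.9] yaw 1.669 gap 45.94 F tool [0.1  0.27 0.51] M [ 0.07  0.   -0.03]
```

```bash
cat > b.py <<'E'
from h import *
import sys
def bar(c,out=None):
    g=cv2.cvtColor(c["pixels"],cv2.COLOR_RGB2GRAY).astype(int)
    y0,x0=205,255; w=g[y0:310,x0:390]
    b=np.median(g[235:260,316:328]); m=(abs(w-b)<14).astype(np.uint8); m=cv2.morphologyEx(m,cv2.MORPH_OPEN,np.ones((5,5)))
    n,l,st,ce=cv2.connectedComponentsWithStats(m); k=l[247-y0,322-x0]; mm=(l==k).astype(np.uint8)
    ct=max(cv2.findContours(mm,0,2)[0],key=cv2.contourArea);r=cv2.minAreaRect(ct)
    return b,r,g
if __name__=="__main__":
    for t in sys.argv[1:]:
        c,s=load(t) if not t.startswith("new") else shot("wrist",t)
        b,r,g=bar(c);print(t,b,np.round(r[0],1),np.round(r[1],1),round(r[2],1))
E
python3 b.py wr4 newA; python3 r.py
python3 - <<'E'
from h import *
a=load("wr4")[0]["pixels"][150:330,240:405,::-1];b=load("newA")[0]["pixels"][150:330,240:405,::-1]
cv2.imwrite("pics/crop5.png",cv2.resize(np.hstack([a,b]),None,fx=2.4,fy=2.4,interpolation=cv2.INTER_CUBIC))
E
```

```text
wr4 105.0 [88.5 64. ] [91. 80.] -0.0
newA 94.0 [64.5 52. ] [111. 104.] -0.0
t 9.15 [551.7 150.5  66.9] yaw 1.669 gap 46.21 F tool [0.47 0.13 0.64] M [ 0.08  0.01 -0.  ]
```

View pics/crop5.png

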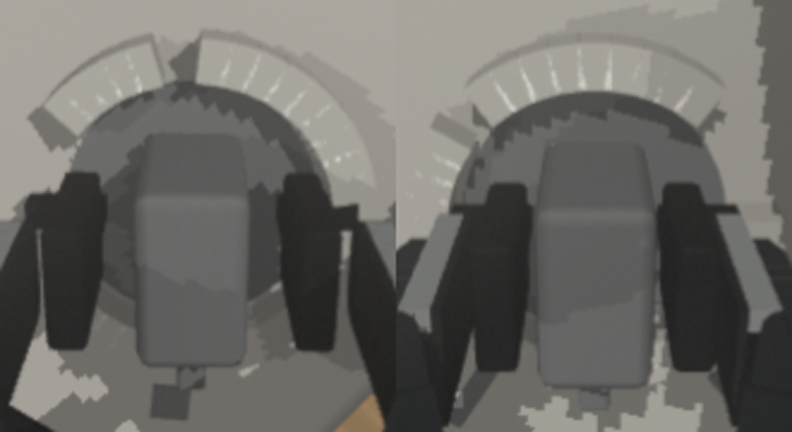

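The knob followed the fingers: the collar has turned in the image, and the tabs sit close to the bar. I'll ride the wall with an eased grip and track the bar edges' tilt in the wrist picture.

```bash
cat > b.py <<'E'
from h import *
import sys
for t in sys.argv[1:]:
    c,s=load(t) if not t.startswith("n_") else shot("wrist",t)
    g=cv2.GaussianBlur(cv2.cvtColor(c["pixels"],cv2.COLOR_RGB2GRAY),(1,5),0).astype(float);gx=np.gradient(g,axis=1)
    o=[]
    for a,b,sg in((286,312,1),(336,362,-1)):
        r=np.arange(246,298);x=a+np.argmax(sg*gx[r,a:b],1)
        p=np.polyfit(r,x,1);k=abs(x-np.polyval(p,r))<2.5;p=np.polyfit(r[k],x[k],1);o.append((round(p[0],3),round(np.polyval(p,270),1),k.sum()))
    R_=R.from_rotvec(s["tcp_rot"]).as_matrix()
    d=g[270];print(t,"L",o[0],"R",o[1],"tilt",round((o[0][0]+o[1][0])/2,3),"gap",round(s["finger_gap"],2),"yaw",np.arctan2(R_[1,0],R_[0,0]).round(3),"Ftool",(R_.T@s["contact_force"]).round(2),"M",s["wrist_torque"].round(2))
E
python3 b.py newA
```

```text
newA L (np.float64(-0.089), np.float64(294.1), np.int64(52)) R (np.float64(0.087), np.float64(350.4), np.int64(52)) tilt -0.001 gap 45.94 yaw 1.669 Ftool [0.1  0.27 0.51] M [ 0.07  0.   -0.03]
```

Emit:
jog_arm(
  moves=[
    [0.455,[0,0,0],-0.03],
    [0.455,[0,0,0],-0.06],
    [0.455,[0,0,0],-0.09],
    [0.455,[0,0,0],-0.12],
    [0.455,[0,0,0],-0.15],
    [0.455,[0,0,0],-0.15],
  ],
)

```text
time: 9.75
eef_pos: [550.0, 151.5, 66.3]
tcp_rot: [-2.278, -2.161, 0.001]
contact_force: [-3.1, 4.2, 1.0]
finger_gap: 46.5
```

```bash
python3 b.py n_1
```

```text
n_1 L (np.float64(0.079), np.float64(293.8), np.int64(52)) R (np.float64(0.154), np.float64(350.8), np.int64(52)) tilt 0.116 gap 46.47 yaw 1.518 Ftool [ 4.06 -3.31 -1.03] M [0.85 0.72 0.1 ]
```

Emit:
jog_arm(
  moves=[
    [0.47,[0,0,0],0],
    [0.48,[0,0,0],0],
    [0.48,[0,0,0],0],
    [0.48,[0,0,0],0],
  ],
)

```text
time: 10.2
eef_pos: [550.3, 150.8, 66.6]
tcp_rot: [-2.278, -2.162, 0.001]
contact_force: [-5.8, 2.4, 4.2]
finger_gap: 44.6
```

```bash
python3 b.py n_2
```

```text
n_2 L (np.float64(0.06), np.float64(295.4), np.int64(52)) R (np.float64(0.142), np.float64(349.0), np.int64(52)) tilt 0.101 gap 44.62 yaw 1.519 Ftool [ 2.09 -5.94 -4.24] M [ 0.64  0.93 -0.  ]
```

Run:
```python
from h import *
a=load("newA")[0]["pixels"][150:330,240:405,::-1];b=load("n_2")[0]["pixels"][150:330,240:405,::-1]
cv2.imwrite("pics/crop6.png",cv2.resize(np.hstack([a,b]),None,fx=2.4,fy=2.4,interpolation=cv2.INTER_CUBIC))
```

```text
(no output)
```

View pics/crop6.png

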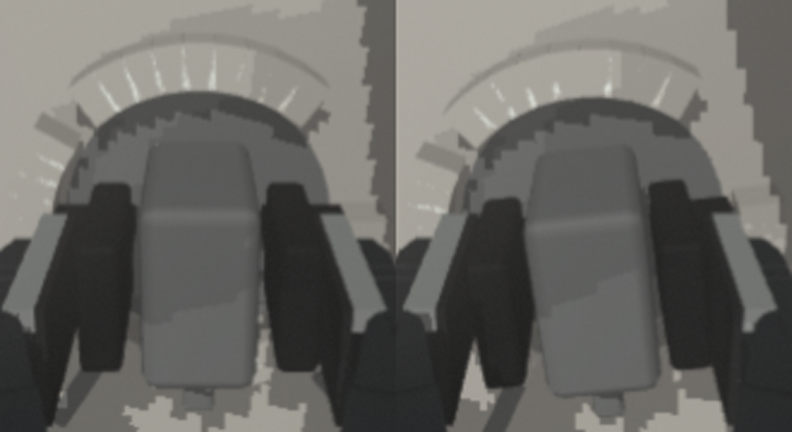

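The picture shows that the knob (right half) stayed behind while the fingers turned. With the fingers eased that far, the teeth drag on the wall. I'll pinch again to re-align.

Emit:
jog_arm(
  moves=[
    [0.49,[0,0,0],0.03],
    [0.5,[0,0,0],0.06],
    [0.51,[0,0,0],0.09],
    [0.52,[0,0,0],0.1],
    [0.52,[0,0,0],0.1],
    [0.52,[0,0,0],0.1],
  ],
)

```text
time: 10.85
eef_pos: [552.2, 150.9, 67.1]
tcp_rot: [2.167, 2.273, 0.003]
contact_force: [0.3, 2.1, 4.7]
finger_gap: 41.3
```

```bash
python3 b.py n_3; python3 r.py
```

```text
n_3 L (np.float64(-0.067), np.float64(295.6), np.int64(52)) R (np.float64(0.061), np.float64(346.6), np.int64(52)) tilt -0.003 gap 41.27 yaw 1.619 Ftool [ 2.1   0.4  -4.68] M [ 0.51  0.25 -0.01]
t 10.9 [552.2 150.9  67.1] yaw 1.619 gap 41.27 F tool [ 1.44 -1.7  -5.65] M [ 0.52  0.12 -0.05]
```

Run:
```python
from h import *
A=np.array([551,151.2])
c,s=load("wr4");px=np.array([[152,38],[165,82],[203,32],[196,84]])/2.4+[240,150]
p=ray(c,s,px,95)[:,:2]-A;print(np.hypot(*p.T).round(1),np.arctan2(p[:,1],p[:,0]).round(3))
c,s=load("n_3" if 0 else "newA");px=np.array([[70,85],[100,130]])/2.4+[240,150]
p=ray(c,s,px,95)[:,:2]-A;print(np.hypot(*p.T).round(1),np.arctan2(p[:,1],p[:,0]).round(3))
c,s=load("wr1");px=np.array([[215,190],[222,135],[185,165]])/5.2+[254.6,119.6]
p=ray(c,s,px,95)[:,:2]-A;print(np.hypot(*p.T).round(1),np.arctan2(p[:,1],p[:,0]).round(3))
```

```text
[42.1 32.  42.3 30.8] [-2.063 -2.075 -2.322 -2.286]
[41.2 30. ] [-2.327 -2.258]
[32.1 40.8 40.6] [-2.079 -2.317 -2.057]
```

Emit:
jog_arm(
  moves=[
    [0.52,[0,0.0006,0.0004],-0.04],
    [0.52,[0,0.0006,0.0004],-0.08],
    [0.52,[0,0.0006,0.0004],-0.12],
    [0.52,[0,0.0006,0.0004],-0.16],
    [0.52,[0,0.0006,0.0004],-0.2],
    [0.52,[0,0.0006,0.0004],-0.2],
  ],
)

```text
time: 11.5
eef_pos: [552.1, 151.0, 67.1]
tcp_rot: [2.383, 2.045, 0.001]
contact_force: [-0.1, 0.3, 4.0]
finger_gap: 41.3
```

```bash
python3 b.py n_4; python3 r.py
```

```text
n_4 L (np.float64(-0.055), np.float64(295.2), np.int64(52)) R (np.float64(0.058), np.float64(346.6), np.int64(52)) tilt 0.002 gap 41.33 yaw 1.419 Ftool [ 0.27 -0.18 -3.97] M [ 0.18 -0.06 -0.05]
t 11.55 [552.  151.   67.1] yaw 1.419 gap 40.78 F tool [ 0.49  0.5  -3.28] M [ 0.21 -0.15 -0.02]
```

The collar gap measures 32 to 42 mm in radius, as it should. It lies at a knob yaw of about -0.61, so the jaw yaw for the notch is about 0.96 (selector about 1.47). I'll turn to just before it while pinched, then ease off slightly.

Emit:
jog_arm(
  moves=[
    [0.52,[0,0,0.0003],-0.05],
    [0.52,[0,0,0.0003],-0.1],
    [0.52,[0,0,0.0003],-0.15],
    [0.52,[0,0,0.0003],-0.2],
    [0.52,[0,0,0.0003],-0.25],
    [0.52,[0,0,0.0003],-0.3],
    [0.52,[0,0,0.0003],-0.35],
    [0.52,[0,0,0.0003],-0.38],
    [0.505,[0,0,0.0003],-0.38],
    [0.49,[0,0,0.0003],-0.38],
    [0.485,[0,0,0.0003],-0.38],
  ],
)

```text
time: 12.65
eef_pos: [551.9, 151.4, 66.9]
tcp_rot: [2.726, 1.56, 0.002]
contact_force: [3.8, 0.9, -3.3]
finger_gap: 43.9
```

```bash
python3 b.py n_5; python3 r.py
```

```text
n_5 L (np.float64(-0.088), np.float64(293.0), np.int64(52)) R (np.float64(0.1), np.float64(348.9), np.int64(52)) tilt 0.006 gap 43.92 yaw 1.04 Ftool [2.68 2.77 3.26] M [ 0.23 -0.87 -0.01]
t 12.7 [551.9 151.4  66.9] yaw 1.039 gap 44.16 F tool [3.82 3.93 4.18] M [ 0.19 -1.03 -0.03]
```

Emit:
jog_arm(
  moves=[
    [0.485,[0.0008,0.0003,-0.0004],-0.02],
    [0.485,[0.0008,0.0003,-0.0004],-0.04],
    [0.485,[0.0008,0.0003,-0.0004],-0.06],
    [0.485,[0.0008,0.0003,-0.0004],-0.075],
    [0.485,[0.0008,0.0003,-0.0004],-0.075],
  ],
)

```text
time: 13.2
eef_pos: [551.9, 151.3, 66.8]
tcp_rot: [2.784, 1.455, -0.0]
contact_force: [2.9, 0.1, -1.9]
finger_gap: 43.9
```

```bash
python3 b.py n_6; python3 r.py
```

```text
n_6 L (np.float64(-0.083), np.float64(292.7), np.int64(50)) R (np.float64(0.1), np.float64(348.9), np.int64(52)) tilt 0.008 gap 43.91 yaw 0.963 Ftool [1.72 2.33 1.93] M [-0.07 -0.68 -0.  ]
t 13.25 [551.9 151.4  66.9] yaw 0.964 gap 44.5 F tool [1.74 3.67 1.03] M [-0.11 -0.66  0.  ]
```

Emit:
jog_arm(
  moves=[
    [0.46,[0,0,0],0],
    [0.44,[0,0,0],0],
    [0.42,[0,0,0],0],
    [0.42,[0,0,0],0],
  ],
)

```text
time: 13.65
eef_pos: [551.0, 151.5, 66.6]
tcp_rot: [-2.783, -1.456, 0.002]
contact_force: [-0.2, 0.2, 0.2]
finger_gap: 49.5
```

```bash
python3 b.py n_7; python3 r.py
python3 - <<'E'
from h import *
for t in("wr4","n_5","n_7"):
    g=cv2.cvtColor(load(t)[0]["pixels"],cv2.COLOR_RGB2GRAY);print(t,g[262,250:312:1],g[262,334:392])
E
```

```text
n_7 L (np.float64(-0.089), np.float64(292.4), np.int64(52)) R (np.float64(0.1), np.float64(350.9), np.int64(52)) tilt 0.006 gap 49.5 yaw 0.964 Ftool [ 0.08 -0.29 -0.21] M [ 0.   -0.04  0.05]
t 13.7 [551.2 151.5  66.6] yaw 0.964 gap 49.56 F tool [-0.49  0.16 -0.34] M [-0.07 -0.03  0.02]
wr4 [ 47  45  45  46  44  51  79  77  48  42  45  44  46  44  44  45  44  44
  44  44  44  44  43  42  43  40  40  41  40  41  41  39  44  59  66  65
  67  67  67  71  75  74  73  74  72  70  66  71  77  82  86  91  95  96
  99 100 103 104 103 104 104 104] [104 105 105 103 103 100  98  96  89  76  66  65  65  66  66  66  65  66
  65  66  66  68  66  41  37  37  37  39  39  37  37  39  42  42  42  42
  43  40  42  42  43  42  42  42  43  41  45  71  95  96  86  64  43  39
  41  41  41  40]
n_5 [108 119 120 119 120 120 121 120 120 119 119 114  87  59  54  52  50  49
  48  48  49  50  50  49  48  49  50  50  50  51  51  51  50  49  47  47
  46  44  43  44  44  45  45  50  69  87 110 120 120 119 120 118 118 118
 118 118 118 118 117 118 117 117] [115 115 114 114 114 112 104  97  91  85  78  74  77  75  56  42  40  42
  45  43  46  46  47  46  46  45  47  47  48  45  46  47  47  47  47  45
  44  42  45  46  47  48  47  49  69  99 115 117 117 117 118 117 117 116
 117 117 109  84]
n_7 [121 121 120 120 118 106  65  56  55  53  51  52  51  50  50  50  50  50
  53  52  53  54  52  50  52  51  51  51  51  51  50  49  51  49  47  46
  46  45  45  46  46  45  48  62  83  89 103 118 123 124 123 122 121 122
 121 121 121 120 122 120 120 121] [117 119 117 117 117 117 114 106  99  90  84  77  77  82  83  77  59  43
  43  43  44  45  47  48  49  47  49  49  48  48  48  46  48  46  47  47
  47  46  47  44  44  43  45  48  49  50  49  50  50  49  54  77 105 116
 118 118 118 118]
```

The tabs are still held in by the wall (left inner edge unchanged at col 293), so the knob is just short of the notch. I'll nudge it forward.

Emit:
jog_arm(
  moves=[
    [0.45,[0,0,0.0003],0],
    [0.475,[0,0,0.0003],0],
    [0.48,[0,0,0.0003],0],
    [0.48,[0,0,0.0003],-0.015],
    [0.48,[0,0,0.0003],-0.03],
    [0.48,[0,0,0.0003],-0.03],
    [0.45,[0,0,0.0003],-0.03],
    [0.42,[0,0,0],-0.03],
    [0.42,[0,0,0],-0.03],
  ],
)

```text
time: 14.6
eef_pos: [551.7, 151.6, 66.6]
tcp_rot: [-2.805, -1.414, 0.001]
contact_force: [-1.3, -0.4, -0.7]
finger_gap: 49.3
```

```bash
cat > t.py <<'E'
from h import *
import sys
# inner edge columns of the two black tabs at row 262, and tool forces
for t in sys.argv[1:]:
    g=cv2.GaussianBlur(cv2.cvtColor(load(t)[0]["pixels"],cv2.COLOR_RGB2GRAY),(1,5),0)[262].astype(int)
    i=320
    while g[i]>57:i-=1
    j=320
    while g[j]>57:j+=1
    print(t,"tab inner cols",i,j)
E
python3 b.py n_8; python3 t.py wr4 newA n_5 n_7 n_8
```

```text
n_8 L (np.float64(-0.066), np.float64(287.5), np.int64(48)) R (np.float64(0.116), np.float64(354.2), np.int64(52)) tilt 0.025 gap 49.33 yaw 0.934 Ftool [-1.05 -0.83  0.66] M [0.08 0.16 0.03]
wr4 tab inner cols 282 357
newA tab inner cols 295 350
n_5 tab inner cols 293 348
n_7 tab inner cols 292 351
n_8 tab inner cols 287 354
```

The tabs have dropped outwards (inner columns 287 and 354, limited by the fingers), so the knob is in the notch. I'll let go fully and check.

Emit:
jog_arm(
  moves=[
    [0.39,[0,0,0],0],
    [0.35,[0,0,0],0],
    [0.31,[0,0,0],0],
    [0.28,[0,0,0],0],
    [0.27,[0,0,0],0],
    [0.27,[0,0,0],0],
    [0.27,[0,0,0],0],
  ],
)

```text
time: 15.35
eef_pos: [552.0, 151.6, 67.0]
tcp_rot: [2.805, 1.414, 0.001]
contact_force: [0.2, -0.3, -0.3]
finger_gap: 62.4
```

```bash
python3 b.py n_9; python3 t.py wr4 n_9
```

```text
n_9 L (np.float64(0.063), np.float64(295.8), np.int64(44)) R (np.float64(-0.064), np.float64(358.2), np.int64(15)) tilt -0.001 gap 62.41 yaw 0.934 Ftool [-0.13  0.38  0.33] M [ 0.03 -0.01  0.01]
wr4 tab inner cols 282 357
n_9 tab inner cols 281 359
```

Both tabs are fully out (columns 281 and 359, as at the start). Now I'll lift, move over the key and close the fingers.

Emit:
jog_arm(
  moves=[
    [0.27,[0,0,0.02],0],
    [0.27,[0,0,0.05],0],
    [0.27,[0,0,0.08],0],
    [0.5,[0,-0.04,0.08],0],
    [0.8,[-0.003,-0.08,0.08],0],
    [1,[-0.006,-0.12,0.08],0],
    [1,[-0.009,-0.16,0.08],0],
    [1,[-0.009,-0.191,0.08],0],
    [1,[-0.009,-0.191,0.08],0],
    [1,[-0.009,-0.191,0.08],0],
    [1,[-0.009,-0.191,0.08],0],
    [1,[-0.009,-0.191,0.08],0],
  ],
)

```text
time: 16.6
eef_pos: [542.9, -38.3, 146.8]
tcp_rot: [-2.804, -1.417, -0.0]
contact_force: [-0.2, 0.4, -0.6]
finger_gap: -0.1
```

```bash
python3 r.py
python3 - <<'E'
from h import *
c,s=shot("side","side5");w,sw=shot("wrist","wr5")
p=proj(c,s,[[543,-39.5,105]]);print(p)
x,y=p[0].astype(int);z=cv2.resize(c["pixels"][y-40:y+15,x-30:x+30,::-1],None,fx=7,fy=7,interpolation=cv2.INTER_CUBIC)
cv2.circle(z,tuple(((p[0]-[x-30,y-40])*7).astype(int)),3,(0,255,255),-1)
v=w["pixels"][:385,130:500,::-1].copy()
pw=proj(w,sw,[[543,-39.5,105]])[0]-[130,0];print(pw);cv2.circle(v,tuple(pw.astype(int)),3,(0,255,255),-1)
cv2.imwrite("pics/crop7.png",np.hstack([z,v]))
E
```

```text
t 16.6 [542.9 -38.3 146.8] yaw 0.936 gap -0.13 F tool [ 0.18 -0.37  0.55] M [ 0.05 -0.01  0.05]
[[338.14129668 199.61927201]]
[189.37476288 200.68376163]
```

View pics/crop7.png

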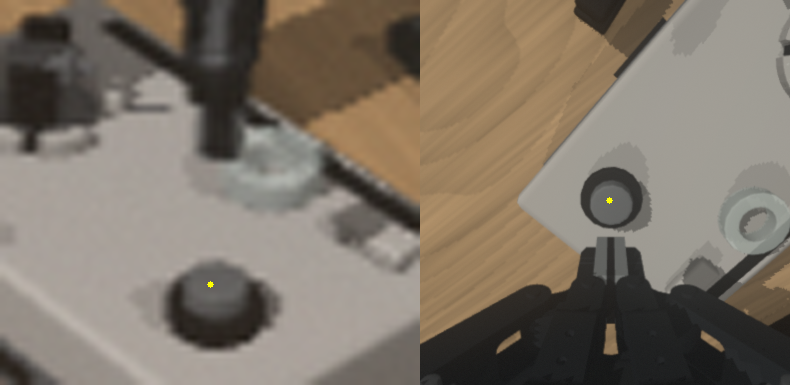

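The key centre matches the marker and the closed tips are about 77 mm above it. I'll descend and stop short of the key, then feel for it.

Emit:
jog_arm(
  moves=[
    [1,[0,-0.001,-0.03],0],
    [1,[0,-0.001,-0.055],0],
    [1,[0,-0.001,-0.062],0],
    [1,[0,-0.001,-0.065],0],
    [1,[0,-0.001,-0.068],0],
    [1,[0,-0.001,-0.07],0],
    [1,[0,-0.001,-0.07],0],
  ],
)

```text
time: 17.4
eef_pos: [543.4, -40.4, 77.5]
tcp_rot: [2.805, 1.414, 0.002]
contact_force: [0.4, -0.6, -0.3]
finger_gap: 0.2
```

```bash
python3 r.py
```

```text
t 17.4 [543.4 -40.4  77.5] yaw 0.934 gap 0.23 F tool [-0.3   0.66  0.35] M [-0.    0.03  0.02]
```

Emit:
jog_arm(
  moves=[
    [1,[0,0,-0.002],0],
    [1,[0,0,-0.004],0],
    [1,[0,0,-0.006],0],
    [1,[0,0,-0.006],0],
  ],
)

```text
time: 17.8
eef_pos: [543.2, -40.5, 71.0]
tcp_rot: [2.805, 1.414, 0.001]
contact_force: [-0.6, -0.1, 2.2]
finger_gap: -0.2
```

```bash
python3 r.py
```

```text
t 17.8 [543.2 -40.5  71. ] yaw 0.934 gap -0.16 F tool [-0.43 -0.47 -2.17] M [-0.06  0.02  0.01]
```

Emit:
jog_arm(
  moves=[
    [1,[0,0,-0.002],0],
    [1,[0,0,-0.004],0],
    [1,[0,0,-0.006],0],
    [1,[0,0,-0.006],0],
  ],
)

```text
time: 18.2
eef_pos: [543.2, -40.5, 65.0]
tcp_rot: [2.805, 1.414, 0.001]
contact_force: [-0.3, -0.3, 5.7]
finger_gap: 0.1
```

Emit:
jog_arm(
  moves=[
    [1,[0,0,-0.001],0],
    [1,[0,0,-0.002],0],
    [1,[0,0,-0.002],0],
  ],
)

```text
time: 18.5
eef_pos: [543.3, -40.5, 64.5]
tcp_rot: [2.804, 1.414, 0.002]
contact_force: [-2.9, 0.5, 14.7]
finger_gap: 0.1
```

The key is on its stop (the force jumped from 5.7 to 14.7 N). I'll let it up and move clear.

Emit:
jog_arm(
  moves=[
    [1,[0,0,0],0],
    [1,[0,0,0.005],0],
    [1,[0,0,0.012],0],
    [1,[0,0,0.03],0],
    [1,[0,0,0.07],0],
    [1,[0,0,0.09],0],
    [1,[0,0,0.09],0],
    [1,[0,0,0.09],0],
    [1,[0,0,0.09],0],
    [1,[0,0,0.09],0],
  ],
)

```text
time: 19.5
eef_pos: [541.5, -40.3, 151.2]
tcp_rot: [-2.804, -1.414, 0.004]
contact_force: [0.3, -0.2, -0.2]
finger_gap: -0.1
```

```bash
python3 r.py
python3 - <<'E'
from h import *
c,s=shot("wrist","wr6");k=[c["pixels"],load("wr5")[0]["pixels"]]
# key disc centroid / size now and before the press, top-camera difference elsewhere
for i in k:
    g=cv2.cvtColor(i,cv2.COLOR_RGB2GRAY)[160:232,285:355];m=((g>70)&(g<120)).astype(np.uint8)
    n,l,st,ce=cv2.connectedComponentsWithStats(m);j=1+np.argmax(st[1:,4]);print(st[j],ce[j].round(1))
c,s=shot("top","top6");a,_=load("top0");d=cv2.absdiff(a["pixels"],c["pixels"]).max(2)>40
n,l,st,ce=cv2.connectedComponentsWithStats(d.astype(np.uint8));print([tuple(x) for x in st[1:] if x[4]>25])
E
```

```text
t 19.5 [541.5 -40.3 151.2] yaw 0.934 gap -0.13 F tool [-0.01  0.39  0.17] M [-0.02  0.03  0.02]
[  19   19   42   44 1426] [38.9 40.7]
[  15   21   43   44 1474] [35.5 42.6]
[(np.int32(265), np.int32(0), np.int32(33), np.int32(28), np.int32(602)), (np.int32(165), np.int32(73), np.int32(155), np.int32(232), np.int32(9096)), (np.int32(184), np.int32(97), np.int32(215), np.int32(303), np.int32(22932)), (np.int32(129), np.int32(181), np.int32(44), np.int32(76), np.int32(1381)), (np.int32(274), np.int32(181), np.int32(9), np.int32(10), np.int32(44)), (np.int32(274), np.int32(192), np.int32(11), np.int32(9), np.int32(59)), (np.int32(263), np.int32(311), np.int32(10), np.int32(25), np.int32(80)), (np.int32(0), np.int32(332), np.int32(141), np.int32(68), np.int32(5044)), (np.int32(0), np.int32(341), np.int32(23), np.int32(7), np.int32(76)), (np.int32(319), np.int32(362), np.int32(38), np.int32(14), np.int32(245))]
```

```bash
python3 -c "
from station import ticket;print(ticket.sign_off())"
```

```text
the job is handed in; nothing more can be done
None
```

The knob is turned and latched at run, the start key has been pushed fully down and is back up, and the job is handed in at about 19.6 s. `ticket.sign_off()` gives no verdict, so success rests on my own checks.

- **Knob:** I pinched both tabs in to about 7.5 mm and turned the knob out of the safe notch. It dropped into the run notch at about 1.5 rad, my estimate from the housing marks.
- **Latch check:** after letting go, the tabs' inner edges were at columns 281 and 359, against 282 and 357 at the start, so both are fully out.
- **Key:** it went down on its stop, with the force rising from 5.7 N to 14.7 N. Afterwards it looked the same size in the wrist view as before the press, so it is back up.
- **Robot:** it stands clear of everything, with wrist force near 0.

**What failed or disagreed:**
- The visible fingertips were about 35–40 mm above the reported TCP, so I set heights from the pictures and by touch.
- My first eased turn dragged on the collar wall: the knob lagged the fingers by about 0.1 rad. I pinched again and carried on.
- The first release at the notch angle measured in the pictures fell just short. A further 0.03 rad latched it.
- After the key press I did not picture the knob close up again. The before/after top view was swamped by the arm and its shadow, so it shows little about the other things on the desk; I noticed no contact with them.

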